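# Find the sound fuse holder with a go gauge

## Robot

A 6-joint arm with a two-finger parallel gripper is mounted at the origin on the work surface. World frame = base frame: x ahead of the robot, y to its left, z up, the work surface at z = 0. Lengths are in m, angles in rad, forces in N, time in s.
With the tool pointing down it reaches from about 0.275 to 0.975 m from the base axis. Payload 8.4 kg.
Tool frame: the origin (TCP) lies midway between the tips of the shut fingers; the grasp point (between the pads) lies 19 mm behind it; x points along the fingers, z is the direction in which the jaws open and shut, and the axes are right-handed (so a half turn about x gives the same grasp; the last joint's range is limited). The gripper opens to 92 mm and grips with 3 to 60 N. Pads are 20 mm wide; open, the fingers measure 128 mm over their backs; the gripper's body (75 mm by 189 mm) begins 69 mm behind the grasp point.
Start: joints at [-1.259, 0.353, 1.633, -0, 1.155, -0.002], TCP at [0.193, -0.594, 0.215] pointing down, gripper open.
Joint ranges: [-2.63, 2.63], [-0.92, 2.1], [0.06, 2.66], [-1.3, 4.44], [0, 2.69], [-3.02, 3.02]. Speed limits (rad/s): [2.22, 2.22, 2.79, 3.14, 3.14, 3.14].

## Interface

Orientations are given as a unit quaternion [x, y, z, w].
In Python, from cell import robot, imaging, spotter gives the robot as it stands. The module is installed in compiled form; this text tells all that it offers.
- The arm moves only by the tool send_rows, never from a script. Its argument "plan" is a list of rows, each a list of 4 numbers: the shift along the tool's x, y, z in mm, then the turn about the tool's x in degrees. In form: [[tx, ty, tz, turn], ...]. A call has 1 to 10 rows; each row shifts and turns the commanded pose from where the row before left it, along the tool's axes as they then stand; what a row does not reach is not made up. A row lasts 1/12 s, in which the tool goes at most 41.7 mm and 7.16 degrees, less where a joint would pass 70% of its speed; a pose out of reach is approached as far as the arm can. A call with a gripper value outside its range is refused whole. "gripper" is the opening, from 0 (shut) to 1 (fully open), set as the call begins (left out, the last holds). The fingers move at their own pace and stop on an object; "force" is the grip in N (left out, the last holds). Time passes only in rows, so rows that do not move let the fingers close. It gives the time, the measured TCP pose, the force and the opening at its end, in the units of the state.
- robot.state(): the state, without advancing time (a new reading comes with each control period).
- imaging.camera(name): name is "scene" or "top" or "wrist"; returns a dict with "img" (480x640x3 uint8, red, green, blue), "fov_y" (degrees; the focal length in pixels is half the picture's height over the tangent of half this angle, whatever the lens; pixels are square), "cx", "cy" (the principal point, pixels), "k1" (the pictures are not rectified: a ray, as slopes to the right and down, at radius r is drawn at 1 + k1 r^2 times it, then the intrinsics apply), "R" (3x3) and "t" (3): a world point X has camera coordinates R X + t; the wrist camera has in their place "T_tool_cam" (4x4, takes a point from camera to tool coordinates, whose origin is the TCP and whose axes are the tool frame's). Camera axes: x right, y down, z forward; pixel columns grow to the right and rows downward; lengths in m; the calibration is good to about 2 mm. A picture is of the moment at which its call begins: read the wrist's pose just before it. There is no depth.
- robot.sign_off(): hands the job in, once; it reports no verdict.
Trained networks look in a picture, given as the dict that the camera call returned (one of the last four; its "shot" number tells which), for a name from the list of things; names that differ only in an ending like _2 or _b are one class to them, and where a whole thing is asked for, a point or a joint stands for the part that bears it (a point fixed in the world has none). Each returns a list of dicts, best first, with "p" (0 to 1); they miss things now and then, are a little off and sometimes report something else, mostly with a low value. They report only what shows in the picture. A call takes as long as a camera call. They do not tell look-alikes from the thing itself.
- spotter.search_frame(picture, label): "box" ([left, top, right, bottom] in pixels, round what is visible of it).
The state is a dict: "time": time; "joint_pos": joint angles; "qvel": joint speeds; "joint_torque": joint torques, N m; "tcp_pos": TCP position; "eef_rot": TCP orientation; "force": force on the tool from outside, world axes, zero at the start; "wrist_torque": the same for the moment, N m; "finger_gap": finger opening in m.
Only numpy, scipy, OpenCV 4.12 (cv2) and the standard library are available. Lean on these libraries where they do the work, as an engineer would, in place of code of your own. Each camera call takes 0.05 s, during which the arm holds its last target. There are 200 camera calls.

## Task

One of the two white fuse holders is blocked deep in its bore. Try the steel go gauge in both, pressing it down steadily for a second each time with 10 to 25 N (never over 30 N), enough to push down the stiff contact of the sound holder, and finish with the gauge standing fully home in the sound one, its collar down on the holder's top, that holder left standing where it is. Then set the blocked holder down upright in the blue tray without dropping it, and leave the other things alone.

Things in the scene. Friction and masses are not known exactly. Their poses are not given: they have to be found in the camera images.
- holder_1: White modular fuse holder, loose, 220 g, upright: upper part 44 (x) x 36 (y) mm, 62 mm high, and at each x end a 12 mm long step 38 mm high (68 mm long in all); grip it across the 36 mm. Origin: centre of the underside, z up. Exactly one of the two look-alike holders is sound, and which one changes from start to start. A push of over 30 N by the gauge breaks a holder.
- holder_2: The other white modular fuse holder, loose, 220 g, upright: upper part 44 (x) x 36 (y) mm, 62 mm high, and at each x end a 12 mm long step 38 mm high (68 mm long in all); grip it across the 36 mm. Origin: centre of the underside, z up. Exactly one of the two look-alike holders is sound, and which one changes from start to start. A push of over 30 N by the gauge breaks a holder.
- holder_1_bore (a point): Centre of the mouth of holder_1's round vertical bore, 16 mm wide, in the middle of its flat top, 62 mm above its underside. 28 mm down waits a contact cup: in the sound holder it is stiff (about 5 N) but slides 13 mm further down under the gauge and stays there; in the blocked one it moves less than 1 mm.
- holder_2_bore (a point): Centre of the mouth of holder_2's round vertical bore, 16 mm wide, in the middle of its flat top, 62 mm above its underside. 28 mm down waits a contact cup: in the sound holder it is stiff (about 5 N) but slides 13 mm further down under the gauge and stays there; in the blocked one it moves less than 1 mm.
- gauge: Steel go plug gauge, loose, 200 g, upright with z up, at the start hanging by its collar in the wooden rest. From the bottom: pin 14 mm wide and 40 mm long (its last 6 mm taper to 8 mm), collar 30 mm wide and 5 mm thick, round handle 22 mm wide and 48 mm long; 93 mm in all. Origin: centre of the pin's lower end.
- gauge_tip (a point): Centre of the lower end of the gauge's pin. Fully home in the sound holder it is 40 mm below the bore's mouth, the collar on the holder's top; in the blocked holder it stops about 28 mm deep, the collar 12 mm above the top.
- gauge_grip (a point): Point on the gauge's axis in the handle, 71 mm above the pin's lower end, where to grip it.
- rest: Fixed wooden block 66 x 66 x 45 mm high with a vertical through hole 17 mm wide; the gauge stands in it. Origin: centre of its underside.
- tray: Fixed open blue plastic tray 170 (x) x 160 (y) x 40 mm high, walls 4 mm, floor 4 mm thick. Origin: centre of its underside.
- screwdriver: Bystander: a screwdriver lying on the bench.
- case: Bystander: an open black plastic case 120 x 80 x 45 mm; origin at the centre of its underside.
- contactor: Bystander: a black and grey contactor block 60 x 60 x 70 mm; origin at the centre of its underside.
Mind the look-alikes: they are no part of the job. What is shaped like the holder_2 but orange is not meant. There is more than one size of the gauge; the one meant has the size given above.

How it is judged:
On the way, in this order (a step that is already met when the one before it is completed fails the run):
1. the gauge is lifted out of the rest (height (world z) of gauge_tip above 0.055 m), for 0.1 s.
2. the gauge is pressed against the stop in the blocked holder (((z of gauge_tip in the frame of holder_1 between 0.031 and 0.036 m and horizontal distance between gauge_tip and holder_1 below 0.006 m and contact force between gauge and holder_1 above 8 N) or (z of gauge_tip in the frame of holder_2 between 0.031 and 0.036 m and horizontal distance between gauge_tip and holder_2 below 0.006 m and contact force between gauge and holder_2 above 8 N))), for 0.25 s.
3. the gauge is fully home in the sound holder (((z of gauge_tip in the frame of holder_1 between 0.012 and 0.0245 m and horizontal distance between gauge_tip and holder_1 below 0.006 m and height (world z) of holder_1 below 0.005 m and angle between holder_1's own z axis and vertical below 0.1 rad and distance of holder_1 from where it was at the start of the episode below 0.05 m) or (z of gauge_tip in the frame of holder_2 between 0.012 and 0.0245 m and horizontal distance between gauge_tip and holder_2 below 0.006 m and height (world z) of holder_2 below 0.005 m and angle between holder_2's own z axis and vertical below 0.1 rad and distance of holder_2 from where it was at the start of the episode below 0.05 m))), for 0.2 s.
4. the blocked holder stands in the tray (((x of holder_1 in the frame of tray between -0.06 and 0.06 m and y of holder_1 in the frame of tray between -0.06 and 0.06 m and height (world z) of holder_1 below 0.01 m and angle between holder_1's own z axis and vertical below 0.12 rad) or (x of holder_2 in the frame of tray between -0.06 and 0.06 m and y of holder_2 in the frame of tray between -0.06 and 0.06 m and height (world z) of holder_2 below 0.01 m and angle between holder_2's own z axis and vertical below 0.12 rad))), for 0.2 s.
At the end, for the whole second after the job is handed in: The gauge stands fully home in the sound holder (pin at least 37.5 mm deep), that holder stands upright on the bench within 50 mm of where it was, the other holder stands upright on the tray's floor (within 60 mm of the tray's centre along each side), all at rest (((z of gauge_tip in the frame of holder_1 between 0.012 and 0.0245 m and horizontal distance between gauge_tip and holder_1 below 0.006 m and height (world z) of holder_1 below 0.005 m and angle between holder_1's own z axis and vertical below 0.1 rad and distance of holder_1 from where it was at the start of the episode below 0.05 m and x of holder_2 in the frame of tray between -0.06 and 0.06 m and y of holder_2 in the frame of tray between -0.06 and 0.06 m and height (world z) of holder_2 below 0.01 m and angle between holder_2's own z axis and vertical below 0.12 rad) or (z of gauge_tip in the frame of holder_2 between 0.012 and 0.0245 m and horizontal distance between gauge_tip and holder_2 below 0.006 m and height (world z) of holder_2 below 0.005 m and angle between holder_2's own z axis and vertical below 0.1 rad and distance of holder_2 from where it was at the start of the episode below 0.05 m and x of holder_1 in the frame of tray between -0.06 and 0.06 m and y of holder_1 in the frame of tray between -0.06 and 0.06 m and height (world z) of holder_1 below 0.01 m and angle between holder_1's own z axis and vertical below 0.12 rad)) and linear speed of each of holder_1, holder_2, gauge below 0.02 m/s); the robot touches nothing.
It fails at once if gauge pressed on a holder with more than 30 N (contact force between gauge and holder_1 above 30 N or contact force between gauge and holder_2 above 30 N).
It fails at once if a holder dropped (moving faster than 0.6 m/s out of the fingers) ((linear speed of holder_1 above 0.6 m/s and contact force between the fingers and holder_1 below 0.05 N) or (linear speed of holder_2 above 0.6 m/s and contact force between the fingers and holder_2 below 0.05 N)).
It fails at once if a bystander pushed more than 30 mm (distance of any of screwdriver, case, contactor from where it was at the start of the episode above 0.03 m).
It also fails if it takes over 72 s, if anything falls off the work surface, if the arm or the gripper's body presses on something with over 40 N, if the wrist force passes 120 N, or if a joint passes its speed limit or range.

## Working session

There is one attempt and no reset: what is moved stays moved. The work goes in short steps, Python scripts to look and compute and a tool call to move; the robot and the scene stay as the last step left them, time stands still between calls to the robot, and variables do not carry over. Pictures are saved under pics/ and viewed, about 8 in all and at most 12, crops included, and the job is handed in when it is done.

Besides the shell and the picture viewer there is one more tool, called after "Request:" by a JSON object that holds its "op" and its "data", one argument or row to a line. send_rows: Moves the arm, as the interface text tells. Its arguments: {"type":"object","properties":{"plan":{"type":"array"},"gripper":{"type":"number"},"force":{"type":"number"}},"required":["plan"]}

```bash
mkdir -p pics; cat > h.py <<'E'
from cell import robot, imaging, spotter
import numpy as np, cv2
from scipy.spatial.transform import Rotation as Ro
def K(c):
    f=240/np.tan(np.radians(c["fov_y"])/2); return f
def cam(name):
    s=robot.state(); c=imaging.camera(name)
    if name=="wrist":
        T=np.eye(4);T[:3,:3]=Ro.from_quat(s["eef_rot"]).as_matrix();T[:3,3]=s["tcp_pos"]
        W=T@np.array(c["T_tool_cam"]); c["Rw"]=W[:3,:3]; c["o"]=W[:3,3]
    else:
        R=np.array(c["R"]);c["Rw"]=R.T;c["o"]=-R.T@np.array(c["t"])
    return c
def ray(c,u,v):
    f=K(c);d=np.array([(u-c["cx"])/f,(v-c["cy"])/f]);s=d.copy()
    for _ in range(20): s=d/(1+c["k1"]*(s@s))
    r=c["Rw"]@np.array([*s,1]);return r/np.linalg.norm(r)
def atz(c,u,v,z):
    r=ray(c,u,v);return c["o"]+r*(z-c["o"][2])/r[2]
def proj(c,X):
    p=c["Rw"].T@(np.array(X)-c["o"]);s=p[:2]/p[2];s=s*(1+c["k1"]*(s@s));return s*K(c)+[c["cx"],c["cy"]]
def tri(obs):
    A=np.zeros((3,3));b=np.zeros(3)
    for c,u,v in obs:
        r=ray(c,u,v);P=np.eye(3)-np.outer(r,r);A+=P;b+=P@c["o"]
    return np.linalg.solve(A,b)
def save(c,n): cv2.imwrite(f"pics/{n}.png",c["img"][:,:,::-1])
E
python3 - <<'E'
from h import *
np.set_printoptions(precision=3,suppress=True)
for n in ["top","scene"]:
    c=cam(n);save(c,n);print(n,c["o"],c["Rw"][:,2],c["fov_y"],c["k1"])
    for l in ["holder_1","holder_1_bore","gauge","gauge_tip","rest","tray","case","contactor","screwdriver"]:
        try:
            for d in spotter.search_frame(c,l)[:5]:
                b=np.array(d["box"]);print(l,round(d["p"],2),b.round(0),atz(c,(b[0]+b[2])/2,(b[1]+b[3])/2,.05))
        except Exception as e: print(l,e)
print(robot.state())
E
```

```text
top [0.429 0.08  1.265] [ 0.163 -0.023 -0.986] 43.66381538542289 0.05010416690407259
holder_1 0.83 [346. 265. 370. 297.] [ 0.566 -0.047  0.05 ]
holder_1 0.79 [257. 301. 283. 339.] [0.489 0.133 0.05 ]
holder_1 0.74 [212. 260. 252. 295.] [0.577 0.21  0.05 ]
holder_1_bore 0.9 [345. 260. 370. 296.] [ 0.572 -0.047  0.05 ]
gauge 0.78 [155. 313. 174. 329.] [0.491 0.344 0.05 ]
gauge 0.78 [ 87. 310. 124. 334.] [0.492 0.46  0.05 ]
gauge_tip 0.94 [ 90. 312. 120. 334.] [0.491 0.461 0.05 ]
gauge_tip 0.6 [152. 312. 171. 329.] [0.493 0.35  0.05 ]
rest 0.55 [140. 299. 191. 340.] [0.494 0.341 0.05 ]
rest 0.19 [152. 311. 175. 328.] [0.494 0.345 0.05 ]
tray 0.74 [422. 258. 518. 350.] [ 0.515 -0.273  0.05 ]
case 0.84 [244. 160. 289. 223.] [0.756 0.138 0.05 ]
contactor 0.87 [369. 164. 404. 205.] [ 0.768 -0.114  0.05 ]
screwdriver 0.75 [166. 171. 186. 265.] [0.702 0.326 0.05 ]
screwdriver 0.7 [141. 301. 190. 342.] [0.49  0.342 0.05 ]
scene [0.915 0.636 0.964] [-0.258 -0.52  -0.814] 50.699808943742106 -0.14853729007143904
holder_1 0.88 [380. 233. 411. 264.] [0.494 0.141 0.05 ]
holder_1 0.61 [311. 192. 340.
[... 396 characters left out ...]
76.] [ 0.539 -0.244  0.05 ]
case 0.91 [252. 272. 318. 330.] [0.764 0.159 0.05 ]
case 0.23 [377. 236. 412. 265.] [0.498 0.144 0.05 ]
contactor 0.91 [217. 192. 256. 233.] [ 0.776 -0.1    0.05 ]
screwdriver 0.75 [299. 360. 395. 390.] [0.72  0.353 0.05 ]
{'time': 1.0, 'joint_pos': array([-1.259,  0.353,  1.633, -0.   ,  1.155, -0.002]), 'qvel': array([-0.001, -0.   ,  0.   , -0.   ,  0.001, -0.001]), 'joint_torque': array([ -0.002, -59.377, -33.458,   0.07 ,   0.016,   0.   ]), 'tcp_pos': array([ 0.193, -0.594,  0.215]), 'eef_rot': array([ 0.416,  0.572, -0.416,  0.572]), 'force': array([ 0.675, -0.15 ,  0.506]), 'wrist_torque': array([ 0.033, -0.012,  0.025]), 'finger_gap': 0.09181850537489084}
```

```bash
python3 - <<'E'
import cv2,numpy as np
a=cv2.imread("pics/top.png")[150:350,70:530];b=cv2.imread("pics/scene.png")[100:400,200:510]
a=cv2.resize(a,(800,348),interpolation=cv2.INTER_CUBIC)
cv2.imwrite("pics/topc.png",a);cv2.imwrite("pics/scc.png",cv2.resize(b,(620,600),interpolation=cv2.INTER_CUBIC))
E
```

```text
(no output)
```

View pics/topc.png

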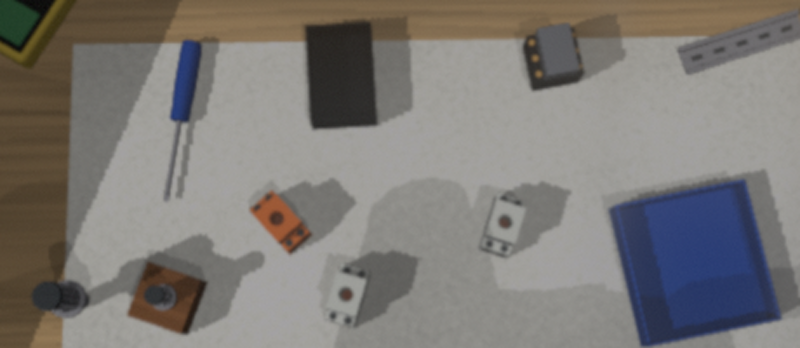

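View pics/scc.png

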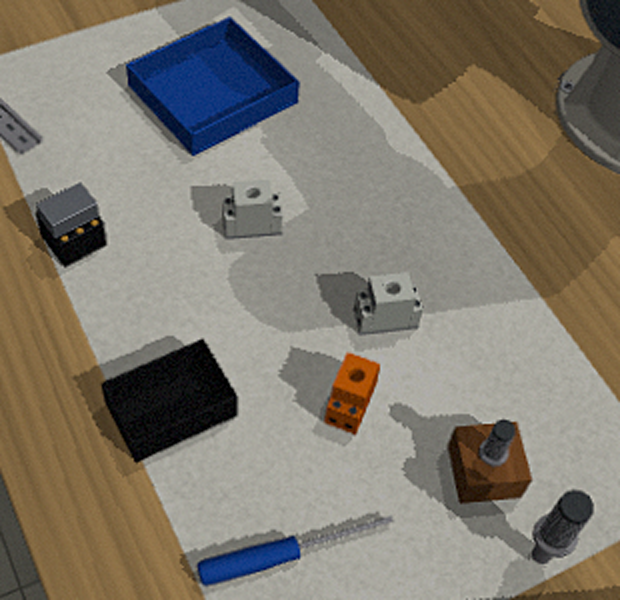

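The white holders' bores show at about (268,319) and (360,277) in the top picture, and at (396,244) and (326,196) in the scene picture. The gauge in the rest is at (161,316) top. The larger gauge standing on the bench and the orange holder are look-alikes.

```bash
python3 - <<'E'
from h import *
np.set_printoptions(precision=4,suppress=True)
t=cam("top");s=cam("scene");w=cam("wrist")
for n,a,b,z in [("A",(268.4,319.1),(396.5,244),.062),("B",(360.4,277.1),(326.5,196.5),.062),("G",(160.9,315.6),(451.5,313.5),.098)]:
    print(n,tri([(t,*a),(s,*b)]),atz(t,*a,z),atz(s,*b,z))
print(w["T_tool_cam"],w["fov_y"],w["o"],w["Rw"]); st=robot.state();print(Ro.from_quat(st["eef_rot"]).as_matrix())
E
```

```text
A [0.4906 0.1363 0.0605] [0.4909 0.1358 0.062 ] [0.4908 0.1375 0.062 ]
B [ 0.5716 -0.0505  0.06  ] [ 0.5721 -0.0508  0.062 ] [ 0.5718 -0.0484  0.062 ]
G [0.4967 0.343  0.1007] [0.4999 0.3405 0.098 ] [0.4922 0.3449 0.098 ]
[[ 0.0001 -0.2834  0.959  -0.1696]
 [ 0.0004 -0.959  -0.2834  0.0805]
 [ 1.      0.0004 -0.     -0.0002]
 [ 0.      0.      0.      1.    ]] 63.76264723147494 [ 0.2694 -0.5695  0.3842] [[ 0.309  -0.912  -0.2696]
 [-0.951  -0.2964 -0.0875]
 [-0.0001  0.2834 -0.959 ]]
[[-0.      0.9512  0.3087]
 [ 0.      0.3087 -0.9512]
 [-1.     -0.     -0.    ]]
```

Request:
{"op": "send_rows", "data": {
  "plan": [
    [-2,33,-25,0],
    [-2,33,-25,0],
    [-2,33,-25,0],
    [-2,33,-25,0],
    [-2,33,-25,0],
    [-2,33,-25,0],
    [-2,33,-25,0],
    [-2,33,-25,0]
  ],
  "gripper": 1,
  "force": 40
}}

```text
time: 1.82
tcp_pos: [0.3831, -0.3211, 0.2309]
eef_rot: [0.416, 0.572, -0.416, 0.572]
force: [0.5, -0.3, 0.4]
finger_gap: 0.092
```

Request:
{"op": "send_rows", "data": {
  "plan": [
    [-2,33,-25,0],
    [-2,33,-25,0],
    [-2,33,-25,0],
    [-2,33,-25,0],
    [-2,33,-25,0],
    [-2,33,-25,0],
    [-2,33,-25,0],
    [0,0,0,0],
    [0,0,0,0]
  ]
}}

```text
time: 2.57
tcp_pos: [0.5489, -0.0832, 0.2445]
eef_rot: [0.415, 0.573, -0.415, 0.573]
force: [0.2, 0.1, -0.5]
finger_gap: 0.092
```

```bash
cat >> h.py <<'E'
def bores(c,lab="holder_1_bore"):
    return [(round(d["p"],2),np.array(d["box"]).round(1)) for d in spotter.search_frame(c,lab)[:4]]
E
python3 - <<'E'
from h import *
np.set_printoptions(precision=4,suppress=True)
c=cam("wrist");save(c,"w1");print(robot.state()["tcp_pos"],robot.state()["time"]);print(bores(c),bores(c,"holder_1"))
print(proj(c,[.5716,-.05,.062]))
import pickle;pickle.dump(c,open("w1.pkl","wb"))
E
```

```text
[ 0.5479 -0.0844  0.2443] 2.6167
[(0.86, array([256.3, 136.5, 329.6, 212.3])), (0.7, array([392.3,   0. , 472. ,  23.1]))] [(0.87, array([  0. ,  33.4,  79.1, 122.6])), (0.71, array([ 46.4, 153. , 137. , 230.8])), (0.7, array([259.1, 131.7, 327.9, 213.1]))]
[290.8453 180.6405]
```

View pics/w1.png

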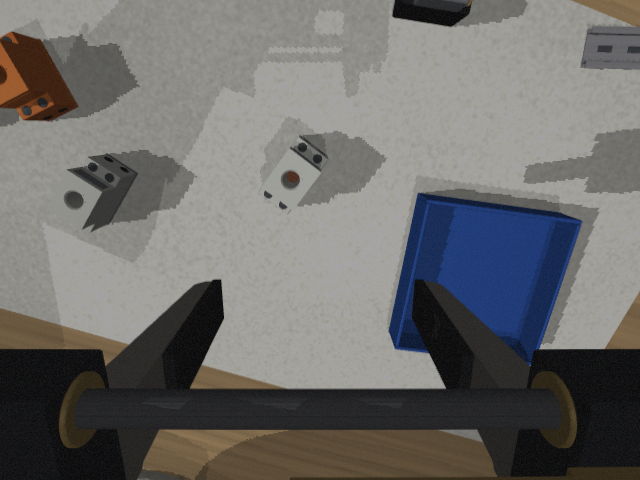

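The wrist picture shows holder B's bore at (290,180), holder A's at (74,200), the tray on the right and the orange look-alike top left. Next I need a second view nearer A.

Request:
{"op": "send_rows", "data": {
  "plan": [
    [0,-3,-35,0],
    [0,-3,-35,0],
    [0,-3,-35,0],
    [0,-3,-35,0],
    [0,-3,-35,0],
    [0,-3,-35,0],
    [0,0,0,0],
    [0,0,0,0]
  ]
}}

```text
time: 3.38
tcp_pos: [0.4654, 0.1091, 0.2448]
eef_rot: [0.415, 0.572, -0.415, 0.572]
force: [0.1, 0.2, 0.1]
finger_gap: 0.0919
```

```bash
cat >> h.py <<'E'
def bore(c,X,r=22):
    "centroid of the dark/brown mouth nearest the predicted pixel"
    p=proj(c,X);u0,v0=(p-r).astype(int);u0=max(u0,0);v0=max(v0,0)
    I=cv2.resize(c["img"][v0:int(p[1])+r,u0:int(p[0])+r],None,fx=4,fy=4,interpolation=cv2.INTER_CUBIC)
    g=cv2.cvtColor(I,cv2.COLOR_RGB2GRAY)
    th,m=cv2.threshold(g,0,255,cv2.THRESH_BINARY_INV+cv2.THRESH_OTSU)
    n,l,s,ce=cv2.connectedComponentsWithStats(m)
    R=[((ce[i]+.5)/4-.5+[u0,v0],s[i][2:5]/4) for i in range(1,n) if s[i][4]>200]
    R.sort(key=lambda q:np.linalg.norm(q[0]-p));return R[0],p
E
python3 - <<'E'
from h import *
import pickle
np.set_printoptions(precision=4,suppress=True)
c=cam("wrist");save(c,"w2");pickle.dump(c,open("w2.pkl","wb"))
w=pickle.load(open("w1.pkl","rb"))
for n,X in [("A",[.4907,.1363,.062]),("B",[.572,-.0495,.062])]:
    o=[]
    for k in (w,c):
        b=bore(k,X);print(n,b,atz(k,*b[0][0],.062));o.append((k,*b[0][0]))
    print(tri(o))
t=cam("top");s=cam("scene");print("big",tri([(t,95.9,319.6),(s,487.5,352.5)]))
print(bores(c,"gauge"))
E
```

```text
A ((array([ 73.2812, 199.4837]), array([  19.5,   18. , 1103.5])), array([ 73.5553, 200.9754])) [0.492  0.1367 0.062 ]
A ((array([296.8752, 178.3909]), array([  19.  ,   18.75, 1101.75])), array([297.9083, 180.0241])) [0.4918 0.1376 0.062 ]
[0.4915 0.1376 0.0605]
B ((array([289.8958, 179.2906]), array([  18.75,   18.5 , 1074.75])), array([290.4497, 180.0509])) [ 0.5725 -0.0488  0.062 ]
B ((array([520.4433, 157.6005]), array([  18.25,   19.5 , 1097.75])), array([521.9554, 158.3113])) [ 0.5721 -0.0479  0.062 ]
[ 0.5723 -0.0488  0.0604]
big [0.4929 0.4514 0.1335]
[(0.88, array([ 23.3,  86. ,  95.2, 118.8]))]
```

View pics/w2.png

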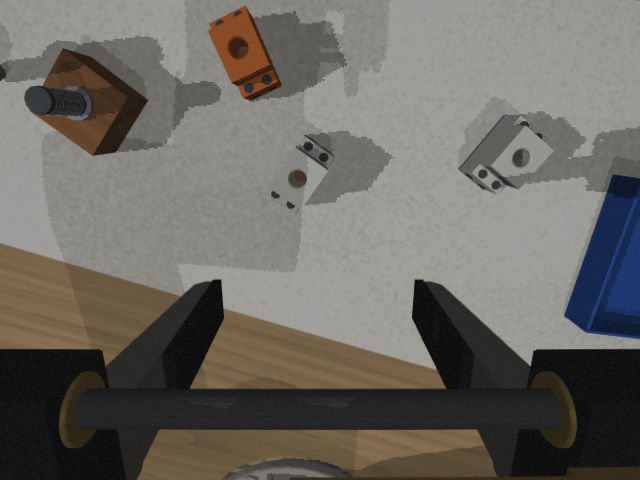

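Holder A's bore is at (297,178), B's at (520,158) and the gauge in the rest is at (60,102), with two views agreeing to about 1 mm. Next I move over the rest.

Request:
{"op": "send_rows", "data": {
  "plan": [
    [0,12,-33,0],
    [0,12,-33,0],
    [0,12,-33,0],
    [0,12,-33,0],
    [0,12,-33,0],
    [0,12,-33,0],
    [0,0,0,0],
    [0,0,0,0]
  ]
}}

```text
time: 4.25
tcp_pos: [0.474, 0.3199, 0.244]
eef_rot: [0.415, 0.572, -0.416, 0.572]
force: [-0.2, 0.4, -0.4]
finger_gap: 0.092
```

```bash
python3 - <<'E'
from h import *
import pickle
c=cam("wrist");save(c,"w3");pickle.dump(c,open("w3.pkl","wb"));print(robot.state()["tcp_pos"])
print(bores(c,"gauge"),bores(c,"rest"))
cv2.imwrite("pics/w3c.png",cv2.resize(c["img"][80:280,180:400,::-1],None,fx=3,fy=3,interpolation=cv2.INTER_CUBIC)[:600])
E
```

```text
[0.47376781 0.31875353 0.24401665]
[(0.97, array([278.2, 169. , 314.9, 206.9])), (0.78, array([128.1, 125.4, 213. , 181. ])), (0.51, array([444.3, 201.6, 531.3, 283.1]))] [(0.66, array([254.1, 134.3, 344.1, 228.6]))]
```

View pics/w3c.png

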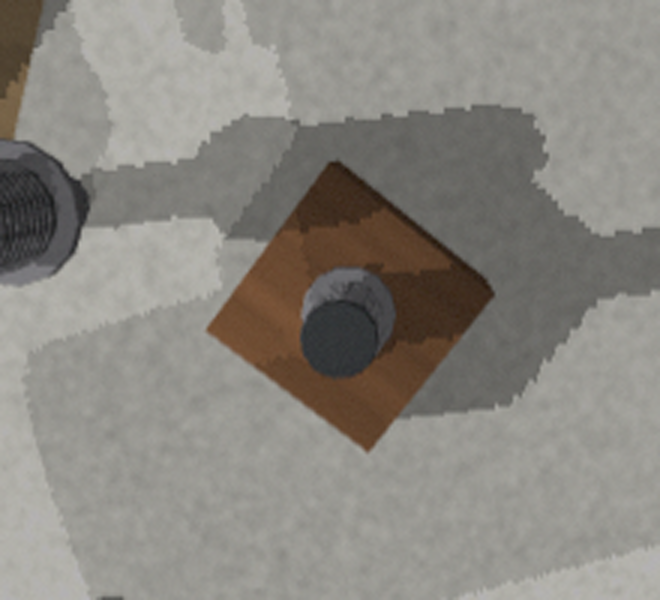

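The handle's top disc is centred near crop (339,340), pixel (293,193); the collar's circle is near (296,185).

```bash
python3 - <<'E'
from h import *
import pickle
np.set_printoptions(precision=4,suppress=True)
c=pickle.load(open("w3.pkl","rb"));w2=pickle.load(open("w2.pkl","rb"))
p=(293.0,193.3);print(atz(c,*p,.098),atz(c,296.3,184.7,.05),tri([(c,*p),(w2,39.5,100)]))
print("disc dia at .098:",76/3*(c["o"][2]-.098)/K(c))
st=robot.state();R=Ro.from_quat(st["eef_rot"]).as_matrix()
g=atz(c,*p,.098);d=R.T@(np.r_[g[:2],.116-.019]-st["tcp_pos"]);print(st["tcp_pos"],d*1000)
E
```

```text
[0.4928 0.3474 0.098 ] [0.4929 0.3472 0.05  ] [0.4926 0.3474 0.0955]
disc dia at .098: 0.020719111420854947
[0.4737 0.318  0.2443] [147.3096  27.3519 -22.1957]
```

Request:
{"op": "send_rows", "data": {
  "plan": [
    [0,14,-11,0],
    [0,13.5,-11,0],
    [30,0,0,0],
    [30,0,0,0],
    [30,0,0,0],
    [30,0,0,0],
    [30,0,0,0],
    [0,0,0,0],
    [0,0,0,0]
  ]
}}

```text
time: 5.15
tcp_pos: [0.4923, 0.3472, 0.0939]
eef_rot: [0.415, 0.572, -0.417, 0.571]
force: [-0.3, -0.2, -0.5]
finger_gap: 0.0916
```

```bash
python3 - <<'E'
from h import *
c=cam("wrist");save(c,"w4");st=robot.state();print(st["tcp_pos"],st["time"],st["force"])
print(bores(c,"gauge"),proj(c,[.4928,.3474,.098]))
R=Ro.from_quat(st["eef_rot"]).as_matrix();print(R.T@(np.array([.4928,.3473,.0575])-st["tcp_pos"])*1000)
E
```

```text
[0.49344878 0.34833043 0.09559554] 5.2 [ 0.29506438 -0.90355302 -0.10753338]
[(0.73, array([292.5, 242.6, 346. , 321.4])), (0.6, array([  1.9, 178.4, 183.3, 303.6]))] [317.81464945 302.45380255]
[38.09550415 -0.93750715  0.77901769]
```

Request:
{"op": "send_rows", "data": {
  "plan": [
    [19,0,0,0],
    [18,0,0,0],
    [0,0,0,0],
    [0,0,0,0]
  ]
}}

```text
time: 5.58
tcp_pos: [0.4934, 0.3493, 0.059]
eef_rot: [0.416, 0.572, -0.415, 0.572]
force: [-0.6, 0.6, -0.1]
finger_gap: 0.0917
```

Request:
{"op": "send_rows", "data": {
  "plan": [
    [0,0,0,0],
    [0,0,0,0],
    [0,0,0,0],
    [0,0,0,0],
    [0,0,0,0],
    [0,0,0,0],
    [0,0,0,0],
    [0,0,0,0]
  ],
  "gripper": 0,
  "force": 50
}}

```text
time: 6.25
tcp_pos: [0.4928, 0.3492, 0.0576]
eef_rot: [0.416, 0.572, -0.416, 0.572]
force: [0.1, -0.0, -0.0]
finger_gap: 0.0407
```

```bash
python3 - <<'E'
from h import *
P=[];F=[]
for _ in range(6):
    c=imaging.camera("wrist");st=robot.state();P.append(st["tcp_pos"]);F.append(st["force"])
print(np.mean(P,0),np.std(P,0),np.mean(F,0),np.std(F,0),st["finger_gap"])
E
```

```text
[0.49275648 0.34910138 0.05753042] [2.40908197e-05 4.85565193e-05 1.64551411e-05] [-0.21444419 -0.21551195 -0.14384899] [0.54421047 0.45543541 0.30224574] 0.02084171712633237
```

Request:
{"op": "send_rows", "data": {
  "plan": [
    [0,0,0,0],
    [-10,0,0,0],
    [-16,0,0,0],
    [-16,0,0,0],
    [-16,0,0,0],
    [-16,0,0,0],
    [-16,0,0,0],
    [0,0,0,0]
  ]
}}

```text
time: 7.22
tcp_pos: [0.4943, 0.3503, 0.1512]
eef_rot: [0.417, 0.571, -0.414, 0.573]
force: [-0.5, 0.5, -1.3]
finger_gap: 0.0212
```

Request:
{"op": "send_rows", "data": {
  "plan": [
    [0,-11,33,0],
    [0,-11,33,0],
    [0,-11,33,0],
    [0,-11,33,0],
    [0,-11,33,0],
    [0,-11,34.5,0],
    [0,0,0,0],
    [0,0,0,0],
    [0,0,0,0]
  ]
}}

```text
time: 7.97
tcp_pos: [0.4916, 0.1391, 0.1474]
eef_rot: [0.416, 0.572, -0.416, 0.572]
force: [-0.9, 0.6, -1.5]
finger_gap: 0.0211
```

```bash
cat >> h.py <<'E'
def rest_state(n=4):
    P=[];F=[]
    for _ in range(n):
        imaging.camera("wrist");st=robot.state();P.append(st["tcp_pos"]);F.append(st["force"])
    return np.mean(P,0),np.mean(F,0),Ro.from_quat(st["eef_rot"]).as_matrix(),st
E
python3 - <<'E'
from h import *
np.set_printoptions(precision=4,suppress=True)
p,f,R,st=rest_state();print(p,f,st["finger_gap"],st["time"])
print(R.T@(np.array([.4917,.1391,.120])-p)*1000)
c=cam("wrist");save(c,"w5");print(proj(c,[.4917,.1374,.062]))
cv2.imwrite("pics/w5c.png",cv2.resize(c["img"][120:420,200:440,::-1],None,fx=2,fy=2,interpolation=cv2.INTER_CUBIC))
E
```

```text
[0.4916 0.1399 0.1474] [-0.097   0.1768 -2.1043] 0.021612120706740765 8.1667
[27.4353 -0.1583  0.8022]
[321.4277 247.1149]
```

View pics/w5c.png

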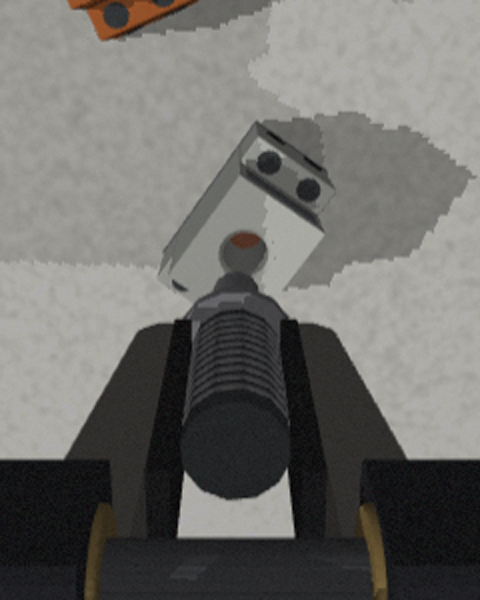

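Request:
{"op": "send_rows", "data": {
  "plan": [
    [13,0,1.2,0],
    [14,0,0,0],
    [0,0,0,0],
    [3,0,0,0],
    [3,0,0,0],
    [3,0,0,0],
    [0,0,0,0]
  ]
}}

```text
time: 8.8
tcp_pos: [0.4919, 0.138, 0.1115]
eef_rot: [0.416, 0.572, -0.416, 0.572]
force: [-0.2, -1.0, -1.2]
finger_gap: 0.0212
```

```bash
cat > q.py <<'E'
from h import *
np.set_printoptions(precision=4,suppress=True)
p,f,R,st=rest_state();print(p,f,R.T@f,R.T@np.array(st["wrist_torque"]),st["finger_gap"],st["time"])
E
python3 q.py
```

```text
[0.4921 0.138  0.1118] [ 0.1258 -0.2082 -2.11  ] [2.11   0.0543 0.2369] [-0.0237 -0.025  -0.0196] 0.02107496419135802 9.0
```

Request:
{"op": "send_rows", "data": {
  "plan": [
    [3,0,0,0],
    [3,0,0,0],
    [3,0,0,0],
    [3,0,0,0],
    [0,0,0,0]
  ]
}}

```text
time: 9.42
tcp_pos: [0.4916, 0.1377, 0.0988]
eef_rot: [0.415, 0.572, -0.416, 0.572]
force: [-0.4, -0.4, -2.6]
finger_gap: 0.021
```

Request:
{"op": "send_rows", "data": {
  "plan": [
    [3,0,0,0],
    [3,0,0,0],
    [2,0,0,0],
    [2,0,0,0],
    [0,0,0,0]
  ]
}}

```text
time: 9.83
tcp_pos: [0.4918, 0.1378, 0.0891]
eef_rot: [0.416, 0.572, -0.416, 0.572]
force: [-0.3, 0.0, -2.3]
finger_gap: 0.0213
```

```bash
python3 q.py
```

```text
[0.4919 0.1378 0.0895] [ 0.0408 -1.177  -1.8191] [ 1.8192 -0.3244  1.1321] [-0.063  -0.1845 -0.0022] 0.021170529921384844 10.0333
```

Request:
{"op": "send_rows", "data": {
  "plan": [
    [1.5,0,0,0],
    [1,0,0,0],
    [0,0,0,0]
  ]
}}

```text
time: 10.28
tcp_pos: [0.4919, 0.1379, 0.087]
eef_rot: [0.416, 0.572, -0.416, 0.572]
force: [-0.2, -0.9, -2.0]
finger_gap: 0.0213
```

Request:
{"op": "send_rows", "data": {
  "plan": [
    [1,0,0,0],
    [0.5,0,0,0],
    [0,0,0,0],
    [0,0,0,0]
  ]
}}

```text
time: 10.62
tcp_pos: [0.4921, 0.1379, 0.0859]
eef_rot: [0.416, 0.572, -0.416, 0.572]
force: [-0.4, -1.1, 3.9]
finger_gap: 0.0211
```

```bash
python3 q.py
```

```text
[0.4921 0.1379 0.0859] [-1.3589 -1.7821  4.938 ] [-4.9386 -1.8407  1.276 ] [-0.0279 -0.2248 -0.3688] 0.021236879971860585 10.8167
```

Request:
{"op": "send_rows", "data": {
  "plan": [
    [0.6,0,0,0],
    [0,0,0,0]
  ]
}}

```text
time: 10.98
tcp_pos: [0.4923, 0.138, 0.0857]
eef_rot: [0.416, 0.572, -0.416, 0.572]
force: [-2.1, -2.1, 10.4]
finger_gap: 0.0212
```

Request:
{"op": "send_rows", "data": {
  "plan": [
    [0.5,0,0,0],
    [0,0,0,0],
    [0,0,0,0]
  ]
}}

```text
time: 11.23
tcp_pos: [0.4924, 0.138, 0.0856]
eef_rot: [0.416, 0.572, -0.415, 0.572]
force: [-2.9, -2.0, 14.9]
finger_gap: 0.0209
```

```bash
python3 q.py
```

```text
[0.4924 0.138  0.0855] [-3.4063 -2.4702 15.5681] [-15.5718  -3.9876   1.2993] [ 0.0069 -0.2684 -0.924 ] 0.02128190282919561 11.4333
```

A is blocked: 17.6 N net with the tip standing at about 33 mm. I'll hold out the second.

Request:
{"op": "send_rows", "data": {
  "plan": [
    [0,0,0,0],
    [0,0,0,0],
    [0,0,0,0],
    [0,0,0,0],
    [0,0,0,0],
    [0,0,0,0],
    [0,0,0,0],
    [0,0,0,0],
    [0,0,0,0],
    [0,0,0,0]
  ]
}}

```text
time: 12.27
tcp_pos: [0.4924, 0.138, 0.0855]
eef_rot: [0.416, 0.572, -0.415, 0.572]
force: [-4.3, -2.3, 14.0]
finger_gap: 0.0212
```

```bash
python3 q.py
```

```text
[0.4924 0.138  0.0855] [-3.3871 -1.8167 15.6085] [-15.612   -3.7678   0.6841] [-0.0141 -0.2701 -0.9562] 0.0213812325100956 12.4667
```

Request:
{"op": "send_rows", "data": {
  "plan": [
    [-4,0,0,0],
    [-7,0,0,0],
    [-10,0,0,0],
    [-14,0,0,0],
    [-14,0,0,0],
    [-14,0,0,0],
    [0,0,0,0]
  ]
}}

```text
time: 13.05
tcp_pos: [0.4937, 0.1385, 0.1504]
eef_rot: [0.417, 0.571, -0.414, 0.573]
force: [1.2, 0.2, -1.7]
finger_gap: 0.0211
```

Request:
{"op": "send_rows", "data": {
  "plan": [
    [0,3,33.5,0],
    [0,3,33.5,0],
    [0,3,33.5,0],
    [0,3,33.5,0],
    [0,3,33.5,0],
    [0,4,33.5,0],
    [0,0,0,0],
    [0,0,0,0],
    [0,0,0,0]
  ]
}}

```text
time: 13.8
tcp_pos: [0.5714, -0.0471, 0.1469]
eef_rot: [0.416, 0.572, -0.416, 0.571]
force: [-0.1, 0.4, -1.8]
finger_gap: 0.0211
```

```bash
python3 - <<'E'
from h import *
np.set_printoptions(precision=4,suppress=True)
p,f,R,st=rest_state();print(p,f,st["finger_gap"],st["time"])
print(R.T@(np.array([.5722,-.0475,.120])-p)*1000)
c=cam("wrist");save(c,"w6");print(c["cx"],proj(c,[.5722,-.0485,.062]),bore(c,[.5722,-.0485,.062]))
cv2.imwrite("pics/w6c.png",cv2.resize(c["img"][120:420,200:440,::-1],None,fx=2,fy=2,interpolation=cv2.INTER_CUBIC))
E
```

```text
[ 0.5714 -0.0464  0.1472] [ 0.0205  0.0183 -1.4272] 0.021300401829989695 14.0
[27.2059  0.3978  1.2744]
317.4977814576086 [320.9986 246.361 ] ((array([319.9511, 251.4854]), array([  30.75,   33.5 , 2666.5 ])), array([320.9986, 246.361 ]))
```

View pics/w6c.png

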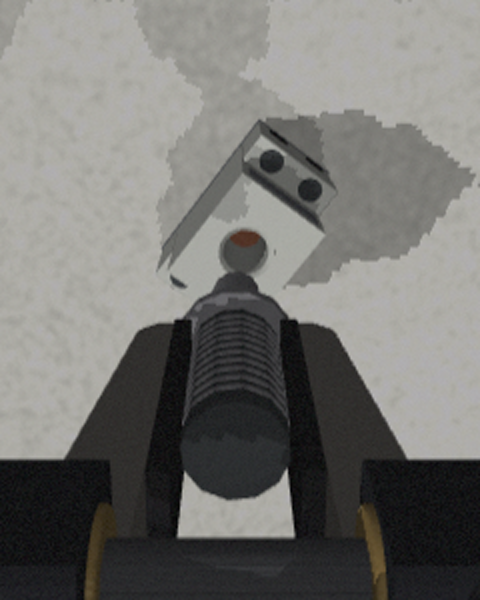

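The view over B matches the one over A, with the bore at pixel (321,245), so I'll use the same descent.

Request:
{"op": "send_rows", "data": {
  "plan": [
    [13,0.3,1.2,0],
    [14,0,0,0],
    [0,0,0,0],
    [3,0,0,0],
    [3,0,0,0],
    [3,0,0,0],
    [0,0,0,0]
  ]
}}

```text
time: 14.63
tcp_pos: [0.5727, -0.0484, 0.1114]
eef_rot: [0.416, 0.572, -0.416, 0.572]
force: [0.1, 0.6, -1.5]
finger_gap: 0.0211
```

Request:
{"op": "send_rows", "data": {
  "plan": [
    [3,0,0,0],
    [3,0,0,0],
    [3,0,0,0],
    [3,0,0,0],
    [0,0,0,0]
  ]
}}

```text
time: 15.05
tcp_pos: [0.5724, -0.0485, 0.0988]
eef_rot: [0.416, 0.572, -0.416, 0.572]
force: [-0.2, -0.3, -2.5]
finger_gap: 0.0208
```

```bash
python3 q.py
```

```text
[ 0.5727 -0.0485  0.0993] [ 0.3431  0.1969 -1.8934] [ 1.8934  0.387  -0.0813] [ 0.0046 -0.0681  0.013 ] 0.02115282877096 15.25
```

Request:
{"op": "send_rows", "data": {
  "plan": [
    [3,0,0,0],
    [3,0,0,0],
    [3,0,0,0],
    [2,0,0,0],
    [1,0,0,0],
    [1,0,0,0],
    [0.7,0,0,0],
    [0,0,0,0]
  ]
}}

```text
time: 15.92
tcp_pos: [0.5727, -0.0485, 0.0859]
eef_rot: [0.416, 0.572, -0.416, 0.572]
force: [-0.2, -0.8, 0.6]
finger_gap: 0.0209
```

Request:
{"op": "send_rows", "data": {
  "plan": [
    [0.6,0,0,0],
    [0.6,0,0,0],
    [0,0,0,0],
    [0,0,0,0]
  ]
}}

```text
time: 16.25
tcp_pos: [0.5728, -0.0485, 0.0847]
eef_rot: [0.416, 0.572, -0.416, 0.572]
force: [-1.9, 0.4, 2.7]
finger_gap: 0.0213
```

Request:
{"op": "send_rows", "data": {
  "plan": [
    [1,0,0,0],
    [1,0,0,0],
    [1,0,0,0],
    [1,0,0,0],
    [0,0,0,0]
  ]
}}

```text
time: 16.67
tcp_pos: [0.5727, -0.0485, 0.0803]
eef_rot: [0.416, 0.572, -0.416, 0.572]
force: [-2.0, 0.9, -0.2]
finger_gap: 0.021
```

Request:
{"op": "send_rows", "data": {
  "plan": [
    [1,0,0,0],
    [1,0,0,0],
    [1,0,0,0],
    [0,0,0,0]
  ]
}}

```text
time: 17.0
tcp_pos: [0.5727, -0.0485, 0.0774]
eef_rot: [0.416, 0.572, -0.416, 0.572]
force: [-0.8, 0.4, 1.1]
finger_gap: 0.0212
```

```bash
python3 q.py
```

```text
[ 0.5727 -0.0485  0.0774] [-0.7886 -0.0763 -0.7346] [ 0.7347 -0.7736 -0.1708] [-0.0153 -0.0267 -0.1258] 0.021178620332227453 17.2
```

Request:
{"op": "send_rows", "data": {
  "plan": [
    [1,0,0,0],
    [1,0,0,0],
    [0.7,0,0,0],
    [0,0,0,0]
  ]
}}

```text
time: 17.53
tcp_pos: [0.5727, -0.0485, 0.0748]
eef_rot: [0.416, 0.572, -0.416, 0.572]
force: [-1.6, 0.6, 1.1]
finger_gap: 0.0213
```

Request:
{"op": "send_rows", "data": {
  "plan": [
    [0.6,0,0,0],
    [0,0,0,0]
  ]
}}

```text
time: 17.7
tcp_pos: [0.5728, -0.0485, 0.0745]
eef_rot: [0.416, 0.572, -0.416, 0.572]
force: [-2.6, 0.1, 4.3]
finger_gap: 0.0215
```

```bash
python3 q.py
```

```text
[ 0.5728 -0.0485  0.0745] [-2.0191  0.3829  5.4726] [-5.4729 -1.8016 -0.9872] [ 0.0375  0.1968 -0.4285] 0.021439862001302042 17.9
```

Request:
{"op": "send_rows", "data": {
  "plan": [
    [0.6,0,0,0],
    [0,0,0,0],
    [0,0,0,0]
  ]
}}

```text
time: 18.15
tcp_pos: [0.5728, -0.0485, 0.0744]
eef_rot: [0.416, 0.572, -0.416, 0.572]
force: [-3.8, -0.1, 11.9]
finger_gap: 0.021
```

Request:
{"op": "send_rows", "data": {
  "plan": [
    [0,0,0,0],
    [0,0,0,0],
    [0,0,0,0],
    [0,0,0,0],
    [0,0,0,0],
    [0,0,0,0],
    [0,0,0,0],
    [0,0,0,0],
    [0,0,0,0],
    [0,0,0,0]
  ]
}}

```text
time: 18.98
tcp_pos: [0.5728, -0.0485, 0.0745]
eef_rot: [0.416, 0.572, -0.416, 0.572]
force: [-4.3, 0.5, 10.8]
finger_gap: 0.0212
```

```bash
python3 q.py
```

```text
[ 0.5728 -0.0485  0.0745] [-4.456   0.965  11.4889] [-11.4901  -3.9375  -2.2926] [ 0.0016  0.3873 -0.7898] 0.021837960319262634 19.1833
```

Request:
{"op": "send_rows", "data": {
  "plan": [
    [-0.7,0,0,0],
    [-0.5,0,0,0],
    [0,0,0,0]
  ]
}}

```text
time: 19.43
tcp_pos: [0.5727, -0.0485, 0.0746]
eef_rot: [0.416, 0.572, -0.416, 0.572]
force: [-0.4, -0.3, -1.8]
finger_gap: 0.0216
```

Request:
{"op": "send_rows", "data": {
  "plan": [
    [0,0,0,0],
    [0,0,0,0],
    [0,0,0,0],
    [0,0,0,0],
    [0,0,0,0],
    [0,0,0,0],
    [0,0,0,0]
  ],
  "gripper": 1
}}

```text
time: 20.02
tcp_pos: [0.5727, -0.0485, 0.0749]
eef_rot: [0.416, 0.572, -0.416, 0.572]
force: [0.3, -0.8, -0.5]
finger_gap: 0.0658
```

Request:
{"op": "send_rows", "data": {
  "plan": [
    [-10,0,0,0],
    [-20,0,0,0],
    [-35,0,0,0],
    [-35,0,0,0],
    [-35,0,0,0],
    [-35,0,0,0],
    [0,0,0,0]
  ]
}}

```text
time: 20.6
tcp_pos: [0.5763, -0.0488, 0.253]
eef_rot: [0.418, 0.569, -0.414, 0.575]
force: [1.7, 0.8, -0.5]
finger_gap: 0.0919
```

```bash
python3 q.py; python3 - <<'E'
from h import *
np.set_printoptions(precision=4,suppress=True)
c=cam("wrist");save(c,"w7")
print(atz(c,*bore(c,[.4918,.1375,.062],20)[0][0],.062),proj(c,[.4918,.1375,.062]),proj(c,[.5725,-.0485,.115]))
E
```

```text
[ 0.5733 -0.0485  0.2465] [-0.068  -0.1912  0.1212] [-0.1211 -0.1239  0.1608] [ 0.033  -0.0053  0.0385] 0.09151170082865558 20.8
[0.4921 0.137  0.062 ] [105.6793 234.1177] [318.0685 229.0056]
```

View pics/w7.png

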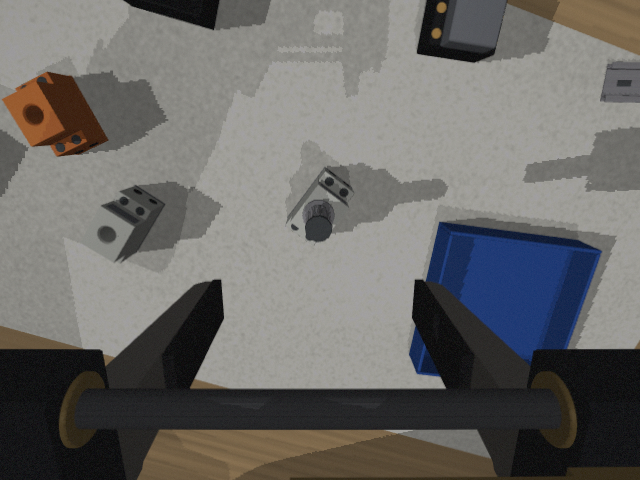

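The gauge stands home in B at (318,228). Holder A is undisturbed, its bore at (106,234). Now I work out A's yaw and the tray's pose from the stored pictures.

```bash
python3 - <<'E'
from h import *
import pickle
np.set_printoptions(precision=4,suppress=True)
def yaw(c,a,b,z):
    d=atz(c,*b,z)-atz(c,*a,z);return np.degrees(np.arctan2(d[1],d[0])),np.linalg.norm(d)
w2=pickle.load(open("w2.pkl","rb"))
print("w2 holes y",yaw(w2,(308,146),(322,157),.038),"x",yaw(w2,(283.5,200),(315,151.5),.038))
# w2: minAreaRect of the bright top face of A
c=dict(w2);I=cv2.cvtColor(w2["img"],cv2.COLOR_RGB2HSV)
# tray rim corners in w7 pose: use current picture
c=cam("wrist")
for n,p in dict(tl=(440,222),tr=(601,250),bl=(411,374)).items(): print(n,atz(c,*p,.04))
t=cam("top")  # rim corners from crop
for p in [(611,210),(745,181),(779,318),(644,347)]: print(atz(t,p[0]/1.739+70,p[1]/1.739+150,.04))
st=robot.state();R=Ro.from_quat(st["eef_rot"]).as_matrix();print("tool z yaw",np.degrees(np.arctan2(R[1,2],R[0,2])))
E
```

```text
w2 holes y (np.float64(-109.51505145659625), np.float64(0.01682810262298169)) x (np.float64(-15.59617766895879), np.float64(0.05628647686993165))
tl [ 0.5975 -0.168   0.04  ]
tr [ 0.6214 -0.3366  0.04  ]
bl [ 0.4244 -0.2068  0.04  ]
[ 0.5858 -0.1797  0.04  ]
[ 0.6182 -0.3412  0.04  ]
[ 0.456  -0.3689  0.04  ]
[ 0.425  -0.2098  0.04  ]
tool z yaw -72.01962715156807
```

Request:
{"op": "send_rows", "data": {
  "plan": [
    [0,-3.3,-33.7,0],
    [0,-3.3,-33.7,0],
    [0,-3.3,-33.7,0],
    [0,-3.3,-33.7,0],
    [0,-3.3,-33.7,0],
    [0,-3.3,-34,0],
    [0,0,0,0]
  ]
}}

```text
time: 21.53
tcp_pos: [0.4887, 0.142, 0.2439]
eef_rot: [0.415, 0.574, -0.415, 0.571]
force: [-0.0, -0.3, -1.2]
finger_gap: 0.0919
```

Request:
{"op": "send_rows", "data": {
  "plan": [
    [20,0,0,7],
    [20,0,0,7],
    [20,0,0,7],
    [20,0,0,7],
    [20,0,0,7],
    [0,0,0,0],
    [0,0,0,0],
    [0,0,0,0]
  ]
}}

```text
time: 22.2
tcp_pos: [0.4918, 0.1379, 0.1454]
eef_rot: [0.568, 0.422, -0.568, 0.422]
force: [-0.4, 1.1, -0.2]
finger_gap: 0.0917
```

```bash
python3 q.py; python3 - <<'E'
from h import *
np.set_printoptions(precision=4,suppress=True)
c=cam("wrist");save(c,"w8")
print(atz(c,*bore(c,[.4918,.1375,.062],24)[0][0],.062),proj(c,[.4918,.1375,.062]))
cv2.imwrite("pics/w8c.png",cv2.resize(c["img"][120:420,170:470,::-1],None,fx=2,fy=2,interpolation=cv2.INTER_CUBIC))
E
```

```text
[0.4922 0.1381 0.1459] [0.233  0.0968 0.2195] [-0.219   0.1951 -0.1607] [-0.0345  0.0489 -0.0238] 0.091828709077494 22.4
[0.492  0.1376 0.062 ] [319.0216 246.9083]
```

View pics/w8c.png

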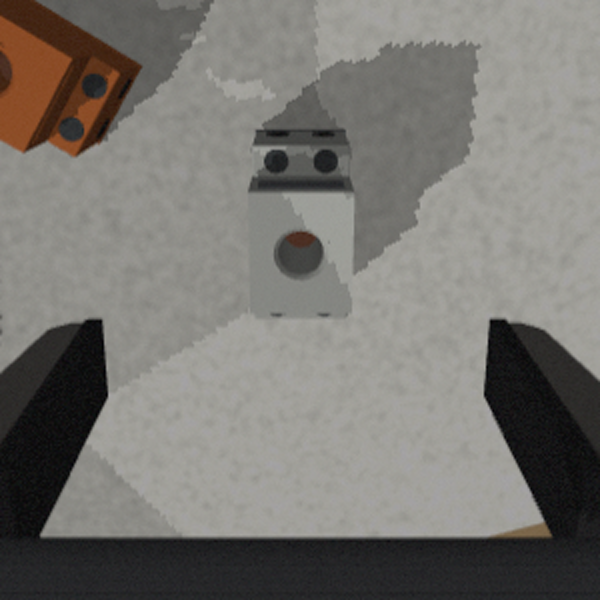

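Jaws and holder are aligned squarely, bore at (319,247). Next I narrow the jaws a little, descend and grip.

Request:
{"op": "send_rows", "data": {
  "plan": [
    [15,0,0,0],
    [25,0,0,0],
    [25,0,0,0],
    [20,0,0,0],
    [15,0,0,0],
    [14,0,0,0],
    [0,0,0,0],
    [0,0,0,0]
  ],
  "gripper": 0.7
}}

```text
time: 23.12
tcp_pos: [0.4912, 0.138, 0.0309]
eef_rot: [-0.568, -0.421, 0.569, -0.421]
force: [0.4, 0.4, 0.2]
finger_gap: 0.0645
```

Request:
{"op": "send_rows", "data": {
  "plan": [
    [0,0,0,0],
    [0,0,0,0],
    [0,0,0,0],
    [0,0,0,0],
    [0,0,0,0],
    [0,0,0,0],
    [0,0,0,0]
  ],
  "gripper": 0,
  "force": 30
}}

```text
time: 23.7
tcp_pos: [0.4917, 0.138, 0.0315]
eef_rot: [0.569, 0.42, -0.568, 0.421]
force: [-1.4, -1.3, 7.5]
finger_gap: 0.0356
```

```bash
python3 q.py
```

```text
[0.4917 0.138  0.0315] [-1.3818 -1.2983  6.885 ] [-6.8859 -0.9371  1.6441] [ 0.0131 -0.2806 -0.1826] 0.03596276041676734 23.9
```

Request:
{"op": "send_rows", "data": {
  "plan": [
    [-6,0,0,0],
    [-14,0,0,0],
    [-25,0,0,0],
    [-25,0,0,0],
    [-25,0,0,0],
    [-25,0,0,0],
    [-25,0,0,0],
    [-20,0,0,0],
    [0,0,0,0]
  ]
}}

```text
time: 24.65
tcp_pos: [0.4934, 0.1387, 0.1999]
eef_rot: [0.571, 0.42, -0.566, 0.421]
force: [-0.0, -0.4, -1.9]
finger_gap: 0.0362
```

```bash
python3 q.py
```

```text
[0.4912 0.138  0.1958] [ 0.2537  0.0813 -3.0444] [ 3.0438  0.2246 -0.1556] [-0.0195  0.0398 -0.0366] 0.03554526381518389 24.85
```

Request:
{"op": "send_rows", "data": {
  "plan": [
    [0,6,16,0],
    [0,13,33,0],
    [0,13,33,0],
    [0,13,33,0],
    [0,13,33,0],
    [0,13,33,0],
    [0,13,33,0]
  ]
}}

```text
time: 25.43
tcp_pos: [0.5079, -0.0927, 0.1941]
eef_rot: [-0.568, -0.421, 0.569, -0.42]
force: [0.1, 0.7, -1.9]
finger_gap: 0.0358
```

Request:
{"op": "send_rows", "data": {
  "plan": [
    [0,13,33,0],
    [0,13,33,0],
    [0,13,33,0],
    [0,13,33,0],
    [0,8,20,0],
    [0,6,18,0],
    [0,0,0,0],
    [0,0,0,0],
    [0,0,0,0]
  ]
}}

```text
time: 26.18
tcp_pos: [0.5216, -0.2722, 0.1944]
eef_rot: [-0.568, -0.421, 0.569, -0.419]
force: [0.5, 0.0, -3.3]
finger_gap: 0.0357
```

```bash
python3 q.py; python3 - <<'E'
from h import *
c=cam("wrist");t=cam("top");save(c,"w9");save(t,"t9")
a=c["img"][60:480,100:640,::-1];b=cv2.resize(t["img"][220:360,400:540,::-1],(420,420),interpolation=cv2.INTER_CUBIC)
cv2.imwrite("pics/c9.png",cv2.resize(np.hstack([a[:,:],b]),(800,350)))
E
```

```text
[ 0.5221 -0.2719  0.1953] [ 0.3523  0.4053 -1.9653] [ 1.9653  0.2197 -0.49  ] [ 0.0291 -0.0002 -0.0354] 0.03589299306424436 26.3833
```

View pics/c9.png

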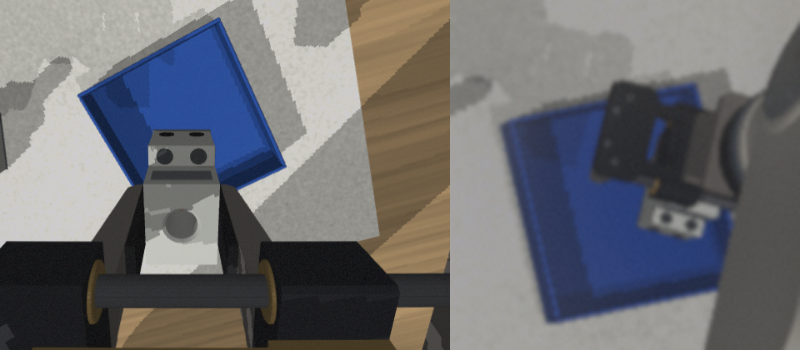

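The holder is held upright over the middle of the tray. I go down now.

Request:
{"op": "send_rows", "data": {
  "plan": [
    [15,0,0,0],
    [30,0,0,0],
    [30,0,0,0],
    [30,0,0,0],
    [20,0,0,0],
    [12,0,0,0],
    [8,0,0,0],
    [6,0,0,0],
    [4,0,0,0],
    [0,0,0,0]
  ]
}}

```text
time: 27.32
tcp_pos: [0.5228, -0.2732, 0.0411]
eef_rot: [0.569, 0.42, -0.568, 0.421]
force: [-1.0, 0.0, -2.9]
finger_gap: 0.0359
```

Request:
{"op": "send_rows", "data": {
  "plan": [
    [1.5,0,0,0],
    [1.5,0,0,0],
    [1,0,0,0],
    [0,0,0,0],
    [0,0,0,0]
  ]
}}

```text
time: 27.73
tcp_pos: [0.5226, -0.2731, 0.0371]
eef_rot: [0.569, 0.42, -0.568, 0.421]
force: [0.1, 0.1, -3.1]
finger_gap: 0.0359
```

```bash
python3 q.py
```

```text
[ 0.5225 -0.2731  0.037 ] [ 0.0107  0.0376 -2.3597] [ 2.3597 -0.0012 -0.0392] [0.0244 0.0508 0.0118] 0.03609793511146148 27.9333
```

Request:
{"op": "send_rows", "data": {
  "plan": [
    [0.7,0,0,0],
    [0.7,0,0,0],
    [0,0,0,0],
    [0,0,0,0]
  ]
}}

```text
time: 28.27
tcp_pos: [0.5225, -0.2731, 0.0356]
eef_rot: [0.568, 0.42, -0.568, 0.421]
force: [-1.1, 0.7, 1.5]
finger_gap: 0.0358
```

```bash
python3 q.py
```

```text
[ 0.5225 -0.2731  0.0356] [-0.8165  0.5694  0.2476] [-0.2477 -0.9474 -0.3055] [-0.0052  0.0383 -0.1161] 0.035797989868388294 28.4667
```

Request:
{"op": "send_rows", "data": {
  "plan": [
    [0,0,0,0],
    [0,0,0,0],
    [0,0,0,0],
    [0,0,0,0],
    [0,0,0,0],
    [0,0,0,0]
  ],
  "gripper": 0.65
}}

```text
time: 28.97
tcp_pos: [0.5225, -0.2731, 0.0355]
eef_rot: [0.568, 0.42, -0.568, 0.421]
force: [-0.5, 0.3, -0.2]
finger_gap: 0.0594
```

Request:
{"op": "send_rows", "data": {
  "plan": [
    [-8,0,0,0],
    [-15,0,0,0],
    [-30,0,0,0],
    [-30,0,0,0],
    [-30,0,0,0],
    [-30,0,0,0],
    [-30,0,0,0],
    [0,-40,0,0],
    [0,-40,0,0],
    [0,0,0,0]
  ]
}}

```text
time: 29.8
tcp_pos: [0.4392, -0.2468, 0.2082]
eef_rot: [-0.568, -0.422, 0.57, -0.419]
force: [-0.3, -0.3, -1.2]
finger_gap: 0.0597
```

Request:
{"op": "send_rows", "data": {
  "plan": [
    [0,-40,0,0],
    [0,0,0,0],
    [0,0,0,0],
    [0,0,0,0]
  ]
}}

```text
time: 30.13
tcp_pos: [0.4083, -0.2383, 0.2093]
eef_rot: [0.569, 0.42, -0.568, 0.421]
force: [0.5, 0.4, 0.3]
finger_gap: 0.0598
```

```bash
python3 q.py; python3 - <<'E'
from h import *
np.set_printoptions(precision=4,suppress=True)
c=cam("wrist");t=cam("top");s=cam("scene");save(c,"w10");save(t,"t10");save(s,"s10")
print(bores(t,"tray"),bores(t,"holder_1"))
for k in (t,s):
  for d in bores(k,"holder_1"): b=d[1];print(d[0],atz(k,(b[0]+b[2])/2,(b[1]+b[3])/2,.04))
a=cv2.resize(s["img"][100:280,240:440,::-1],(500,450),interpolation=cv2.INTER_CUBIC);b=cv2.resize(t["img"][220:360,400:540,::-1],(300,300),interpolation=cv2.INTER_CUBIC)
cv2.imwrite("pics/c10.png",np.hstack([a,cv2.copyMakeBorder(b,0,150,0,0,0)]))
E
```

```text
[ 0.4086 -0.2384  0.2089] [0.1126 0.1032 0.1888] [-0.1888  0.0776 -0.1317] [-0.0171  0.0564  0.0004] 0.06013648172312428 30.3333
[(0.68, array([456.1, 285.2, 483.7, 323.8])), (0.64, array([421.9, 256.4, 514.3, 352.4])), (0.48, array([353.1, 267.7, 366.2, 285.1]))] [(0.89, array([454.8, 282.1, 483.7, 322.8])), (0.87, array([209.6, 259.2, 246.2, 292.6])), (0.58, array([245.5, 164.2, 288.3, 223.1])), (0.56, array([343.8, 264.5, 370.1, 296.7]))]
0.89 [ 0.519  -0.2744  0.04  ]
0.87 [0.5818 0.2191 0.04  ]
0.58 [0.7545 0.1379 0.04  ]
0.56 [ 0.5676 -0.0459  0.04  ]
0.81 [ 0.5209 -0.2705  0.04  ]
0.66 [0.5878 0.225  0.04  ]
0.64 [ 0.5757 -0.04    0.04  ]
```

View pics/c10.png

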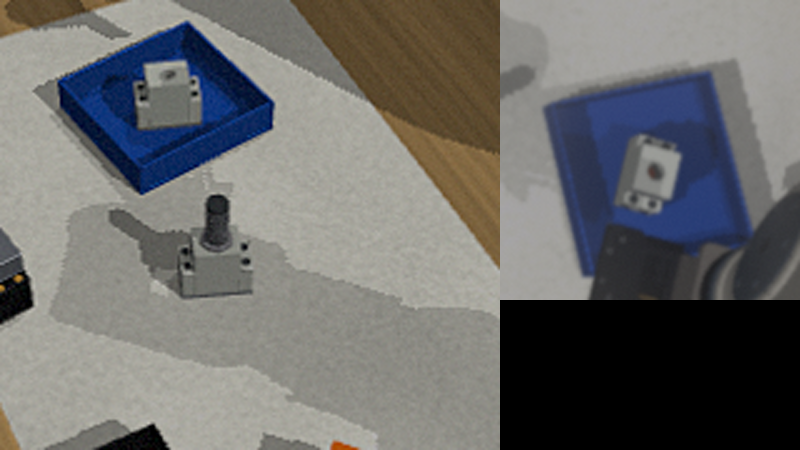

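The blocked holder stands upright in the middle of the tray, at scene crop (168,95). The gauge is home in the other holder with its collar down on the top, at crop (216,245). Nothing is touched, so I hand in.

```bash
python3 -c "
from cell import robot
print(robot.sign_off())"
```

```text
the job is handed in; nothing more can be done
None
```

I tried the gauge in both holders, left it fully home in the sound one and stood the blocked one in the tray. The job was handed in at about 30 s of the 72 s; sign-off reports no verdict.

- **Blocked holder:** this was the white holder at about (0.492, 0.137). The gauge stopped with its tip about 33 mm above the underside under 17–18 N, held for over a second.
- **Sound holder:** this was the one at about (0.572, -0.048). Its contact slid down under roughly 5 N. The collar then came down on the top, and I held it there at about 13 N for a second before letting go.
- **Setting down:** I lowered the blocked holder into the tray until it touched lightly (about 2.5 N), released it and moved the arm clear.

**Last checks:**
- The last pictures show the gauge standing upright in the sound holder with its collar on the top, and the blocked holder upright within a few mm of the tray's centre.
- The last wrist force reading was about zero.
- The top and scene cameras disagreed by up to about 8 mm on where the holders stand; the limits are 50 and 60 mm.
- I did not measure where the other things ended up; nothing I saw suggested the arm had touched them.
- The press forces are wrist readings corrected for the gauge's weight, not direct contact readings.

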